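# Hang the dustpan on the balcony rail with the S-hook

### The arm

A 7-joint arm with a two-finger parallel gripper is mounted at the origin on the work surface. World frame = base frame: x ahead of the robot, y to its left, z up, the work surface at z = 0. Lengths are in m, angles in rad, forces in N, time in s.
With the tool pointing down it reaches from about 0.425 to 0.975 m from the base axis. Payload 16.7 kg.
Tool frame: the origin (TCP) lies at the very end of the fingers, on their centre line; the grasp point (between the pads) lies env.grip_depth behind it (env.grip_depth is the distance from the TCP to the grasp point, in m); z points along the fingers, y is the line along which they close (so a half turn about z gives the same grasp; the last joint's range is limited). The gripper opens to 85 mm and grips with 20 to 120 N. Pads are 22 mm wide; open, the fingers measure 114 mm over their backs; the gripper's body (76 mm by 85 mm) begins 54 mm behind the grasp point. The pads swing forward as they close: fully open they stand 13 mm farther back than shut.
Start: joints at [1.028, 0.426, 0.074, 1.606, -0.034, 1.111, -0.067], TCP at [0.259, -0.623, 0.231] pointing down, gripper open.
Joint ranges: [-2.85, 2.85], [-0.5, 2.14], [-1.23, 1.37], [0.21, 2.46], [-1.02, 4.16], [0.16, 2.05], [-2.73, 2.73]. Speed limits (rad/s): [1.89, 1.89, 2.39, 2.39, 3.01, 3.01, 3.01].

### API

Orientations are given as a rotation vector (axis times angle).
In Python, from plant import env, eyes, ticket gives the robot as it stands.
- The arm moves only by the shell command python3 -m jog 'ROWS' [OPENING] [FORCE]. ROWS is JSON, a list of rows, each a list of 6 numbers: the shift along the tool's x, y, z in mm, then the turn, a rotation vector about the tool's x, y, z in rad. In form: [[dx, dy, dz, wx, wy, wz], ...]. A call has exactly 5 rows; each row is the pose to reach, as a shift and turn from the pose commanded when the call began, along the tool's axes at that moment; what a row does not reach only later rows make up. A row lasts 1/10 s, in which the tool goes at most 50 mm and 8.59 degrees, less where a joint would pass 70% of its speed; a pose out of reach is approached as far as the arm can. A call with a gripper value outside its range is refused whole. OPENING is the closure, from 0 (fully open) to 1 (shut), set as the call begins (- or left out, the last holds). The fingers move at their own pace and stop on an object; FORCE is the grip in N (left out, the last holds). Time passes only in rows, so rows that repeat a pose let the fingers close, or fill a call up. It gives the time, the measured TCP pose, the force, the opening and the grip force at its end, in the units of the state.
- env.sense(): the state, without advancing time (a new reading comes with each control period).
- eyes.capture(name): name is "side" or "top" or "wrist"; returns a dict with "pixels" (420x560x3 uint8, red, green, blue), "range_z" (420x560 float32, m along the optical axis (not along the pixel's ray), 0 where there is no reading), "mtx" (3x3 intrinsics, pixels), "world_from_camera" (4x4, takes a point from camera to world coordinates). Camera axes: x right, y up, looking along -z (the intrinsics and any distortion apply to the point x, -y, -z); pixel columns grow to the right and rows downward; lengths in m; the calibration is good to about 2 mm. A picture is of the moment at which its call begins.
- ticket.job_done(): hands the job in; it is judged then, once.
The state is a dict: "time": time; "q": joint angles; "qvel": joint speeds; "joint_efforts": joint torques, N m; "tcp_pos": TCP position; "eef_rot": TCP orientation; "force": force on the tool from outside, world axes, zero at the start; "moment": the same for the moment, N m; "gripper_width": finger opening in m; "grip_force": force on a finger pad.
Only numpy, scipy, OpenCV 4.12 (cv2) and the standard library are available. Lean on these libraries where they do the work, as an engineer would, in place of code of your own. Each camera call takes 0.05 s, during which the arm holds its last target. There are 200 camera calls.

### The job

Hang the orange dustpan up on the steel rail with the empty blue S-hook: take the S-hook off the rail, pass its lower end up through the hanging hole in the dustpan's handle, and lift the dustpan with the hook alone, without touching the dustpan with the gripper. Hang hook and dustpan on the free stretch of bar beside the bottle brush, so that the dustpan hangs clear of the ledge and still, and leave the flowerpots, jar, spray bottle, hand brush and bottle brush undisturbed.

Things in the scene. Friction and masses are not known exactly. Their poses are not given: they have to be found in the camera images.
- s_hook: Loose blue S-hook of 8 mm coated rod, 138 mm long, 64 mm wide, 0.11 kg, hung on the rail. Origin at its middle, z up along it, S in the x-z plane. Two bends of 28 mm centre-line radius (48 mm clear inside), centres at z = +37 and -37 mm. Upper bend opens down, tip at x = +28; from its upright -x side (-28, 0, 37) the rod slants through the origin to the +x side of the lower bend, which opens up.
- hook_crown (a point): On the S-hook, inside of the upper bend at its top, (0, 0, 61) mm in the S-hook's frame: this point rests on the bar. As it hangs, the upper bend's upright -x side stands clear of the bar, on the robot's side, and can be pinched there from above, across the hook's y.
- hook_tip (a point): On the S-hook, the very end of the lower bend's tip, which is on the -x side and points straight up: (-28, 0, -33) mm in the S-hook's frame. The hook's lowest point is at z = -69 mm.
- hook_bend (a point): On the S-hook, centre of the lower bend, (0, 0, -37) mm in the S-hook's frame. A dustpan hung in this bend is free to swing in the plane of the S like a pendulum and takes a few seconds to come to rest.
- dustpan: Orange plastic dustpan, 0.15 kg (varies), lying on the ledge. Origin under the pan; x points from mouth to handle, z up. Pan x = -60 to 45 mm, 130 mm wide, walls to 35 mm. From the top of its back wall (x = 43) a flat handle, 36 mm wide, 5 mm thick, rises at 40 degrees to its end at x = 108, z = 89 mm. Hung by the handle's end it reaches 185 mm below the hook.
- pan_hole (a point): Centre of the hole right through the dustpan's handle near its end, 22 mm wide (y) and 26 mm long along the slope, half-way through the thickness: (90.5, 0, 73.9) mm in the dustpan's frame.
- pan_bar (a point): Middle of the 10 mm wide bar that closes the handle's end beyond the hole and will hang in the hook: (104.3, 0, 85.4) mm in the dustpan's frame.
- rail: Fixed steel rail: a level bar of 12 mm diameter, 490 mm long along the rail's y, its centre 315 mm above the ledge, on two 16 mm posts at y = +230 (left) and -230 mm. Origin on the ledge under the bar's middle; x points away from the robot at yaw 0. The bottle brush hangs at y = -165 mm; free bar y = -90 to 200 mm.
- rail_bar (a point): Middle of the bar, on its centre line.
- bottle_brush (a joint): Swing of the steel bottle brush (50 mm in diameter, 240 mm long) which hangs on the bar by its wire eye; 0 when it hangs plumb, rad.
- pot_plant: Grey plastic flowerpot with a succulent, 136 mm across the rim, 124 mm high, plant to about 155 mm; origin centre of underside.
- pot_soil: Grey plastic flowerpot with soil only and a thin stake to 160 mm, same size; origin centre of underside.
- glass_jar: Glass jar of clothes pegs with a steel lid, 76 mm across, 128 mm high; origin centre of underside.
- spray_bottle: White spray bottle with a blue head, 72 mm across, 200 mm high; origin centre of underside.
- sweep_brush: Orange hand brush lying bristles down, 225 mm long, 42 mm high; origin on the ledge under the middle, x along it to the bristle end.
Not all that is in view belongs to the job. Of the things shaped like the s_hook, the blue one is meant.

How it is judged:
By the outcome, as a careful person would: the job done as asked, in the order asked, and still so for the second after the job is handed in, with the robot touching nothing.
It also fails if it takes over 72 s, if anything falls off the work surface, if the arm or the gripper's body presses on something with over 40 N, if the wrist force passes 120 N, or if a joint passes its speed limit or range.

## Working session

There is one attempt and no reset: what is moved stays moved. The work goes in short steps, Python scripts to look and compute and a shell command to move; the robot and the scene stay as the last step left them, time stands still between calls to the robot, and variables do not carry over. Pictures are saved under pics/ and viewed, at most 10 in all, crops included, and the job is handed in when it is done.

```bash
mkdir -p pics; ls; python3 - <<'E'
from plant import env,eyes,ticket
import cv2,numpy as np
s=env.sense(); print({k:np.round(v,3) for k,v in s.items()}, env.grip_depth)
for n in ("side","top"):
    c=eyes.capture(n); cv2.imwrite(f"pics/{n}0.png",c["pixels"][:,:,::-1]); np.savez(f"{n}0.npz",**c)
    print(n,c["mtx"].round(1).tolist(),c["world_from_camera"].round(3).tolist())
E
```

```text
pics
{'time': np.float64(0.0), 'q': array([ 1.027,  0.427,  0.074,  1.607, -0.034,  1.111, -0.067]), 'qvel': array([ 0.001, -0.001, -0.001,  0.   ,  0.   ,  0.001,  0.001]), 'joint_efforts': array([ 2.0000e-03, -9.4981e+01,  3.7620e+00, -4.6350e+01,  2.0000e-02,
        1.0000e-02,  0.0000e+00]), 'tcp_pos': array([ 0.259, -0.623,  0.231]), 'eef_rot': array([-3.08e+00, -6.14e-01,  1.00e-03]), 'force': array([ 1.244, -0.17 ,  0.191]), 'moment': array([ 0.051,  0.007, -0.022]), 'grip_force': np.float64(0.0), 'gripper_width': np.float64(0.085)} 0.0187
side [[474.0, 0.0, 274.9], [0.0, 474.0, 209.2], [0.0, 0.0, 1.0]] [[-0.857, 0.318, -0.405, -0.064], [-0.515, -0.551, 0.657, 0.951], [-0.014, 0.772, 0.636, 1.108], [0.0, 0.0, 0.0, 1.0]]
top [[423.2, 0.0, 280.2], [0.0, 423.2, 212.9], [0.0, 0.0, 1.0]] [[-0.015, 0.984, -0.18, 0.341], [-1.0, -0.011, 0.022, 0.017], [0.02, 0.18, 0.983, 1.347], [0.0, 0.0, 0.0, 1.0]]
```

View pics/side0.png

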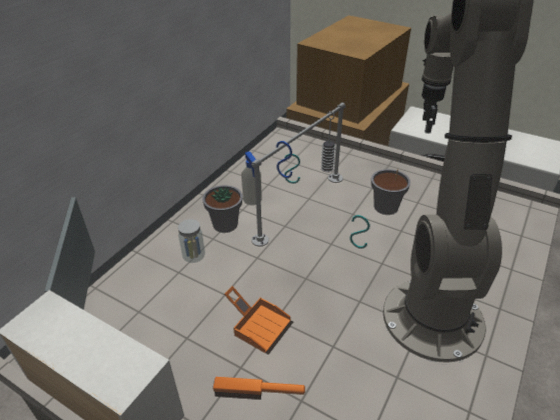

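View pics/top0.png

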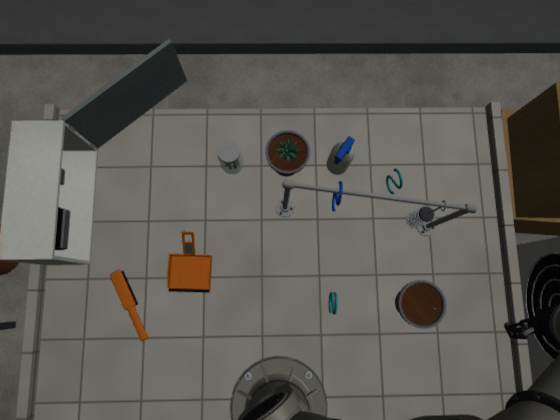

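The side view shows the blue hook on the bar at about (285,158), with teal decoy hooks at (292,170) and (360,232). The top view shows the bar from (287,184) to (473,209), the blue hook at (337,196), the dustpan at (190,270) and its hole near (188,240).

```bash
cat > h.py <<'E'
import numpy as np,cv2
def ray(c,u,v):
    K=c["mtx"];T=c["world_from_camera"]
    d=np.array([(u-K[0,2])/K[0,0],-(v-K[1,2])/K[1,1],-1.])
    return T[:3,3],T[:3,:3]@d
def onz(c,u,v,z):
    o,d=ray(c,u,v); return o+d*(z-o[2])/d[2]
def onplane(c,u,v,p,n):
    o,d=ray(c,u,v); return o+d*np.dot(p-o,n)/np.dot(d,n)
def cloud(c,m):
    v,u=np.nonzero(m&(c["range_z"]>0)); r=c["range_z"][v,u]
    K=c["mtx"];T=c["world_from_camera"]
    P=np.stack([(u-K[0,2])/K[0,0]*r,-(v-K[1,2])/K[1,1]*r,-r],1)
    return P@T[:3,:3].T+T[:3,3],u,v
def hsv(c): return cv2.cvtColor(c["pixels"],cv2.COLOR_RGB2HSV)
def rng(h,lo,hi): return cv2.inRange(h,np.array(lo),np.array(hi))>0
E
python3 - <<'E'
from h import *
np.set_printoptions(precision=4,suppress=True)
for n,box in(("top",(320,350,180,215)),("side",(270,305,130,190))):
    c=dict(np.load(n+"0.npz")); H=hsv(c)
    b=rng(H,(105,120,40),(125,255,255)); m=np.zeros_like(b); x0,x1,y0,y1=box; m[y0:y1,x0:x1]=b[y0:y1,x0:x1]
    P,u,v=cloud(c,m); print(n,"blue",m.sum(),P.min(0),P.max(0),np.median(P,0))
    print(np.c_[u,v,P][::max(1,len(u)//40)].round(3))
    o=rng(H,(3,150,80),(16,255,255)); k,l,s,ce=cv2.connectedComponentsWithStats(o.astype(np.uint8))
    for i in range(1,k):
        if s[i,4]>30: 
            P,u,v=cloud(c,l==i); print("orange",s[i],P.min(0),P.max(0))
    z=cv2.resize(c["pixels"][215:300,160:220] if n=="top" else c["pixels"][275:355,215:300],None,fx=6,fy=6,interpolation=cv2.INTER_CUBIC)
    w=cv2.resize(c["pixels"][175:225,275:375] if n=="top" else c["pixels"][130:190,260:320],None,fx=6 if n=="side" else 4,fy=6 if n=="side" else 4,interpolation=cv2.INTER_CUBIC)
    hh=max(z.shape[0],w.shape[0]); pad=lambda a:np.pad(a,((0,hh-a.shape[0]),(0,0),(0,0)))
    globals()[n]=np.hstack([pad(z),pad(w)])
cv2.imwrite("pics/z_top.png",top[:,:,::-1]);cv2.imwrite("pics/z_side.png",side[:,:,::-1]); print(top.shape,side.shape)
E
```

```text
top blue 124 [ 0.551  -0.1929  0.0029] [ 0.6302 -0.1504  0.3324] [ 0.578  -0.156   0.2735]
[[340.    181.      0.609  -0.159   0.315]
 [341.    182.      0.605  -0.16    0.323]
 [341.    184.      0.599  -0.159   0.327]
 [340.    186.      0.594  -0.157   0.324]
 [341.    187.      0.591  -0.159   0.325]
 [340.    189.      0.585  -0.155   0.33 ]
 [340.    190.      0.583  -0.156   0.327]
 [341.    191.      0.58   -0.158   0.33 ]
 [341.    192.      0.577  -0.158   0.33 ]
 [335.    193.      0.603  -0.161   0.209]
 [338.    193.      0.592  -0.162   0.256]
 [341.    193.      0.575  -0.158   0.328]
 [335.    194.      0.601  -0.162   0.205]
 [338.    194.      0.588  -0.161   0.26 ]
 [341.    194.      0.573  -0.158   0.327]
 [335.    195.      0.598  -0.162   0.204]
 [338.    195.      0.585  -0.161   0.262]
 [341.    195.      0.571  -0.158   0.324]
 [335.    196.      0.595  -0.162   0.206]
 [338.    196.      0.582  -0.16    0.265]
 [333.    197.      0.593  -0.156   0.203]
 [336.    197.      0.578  -0.154   0.272]
 [339.    197.      0.567  -0.153   0.322]
 [334.    198.      
[... 2162 characters left out ...]
.205]
 [281.    174.      0.591  -0.155   0.199]
 [282.    174.      0.587  -0.155   0.2  ]
 [283.    175.      0.583  -0.155   0.198]
 [284.    175.      0.697  -0.357   0.033]
 [285.    175.      0.691  -0.355   0.036]
 [284.    176.      0.58   -0.155   0.195]
 [285.    176.      0.576  -0.155   0.196]
 [286.    176.      0.571  -0.153   0.199]
 [287.    176.      0.564  -0.147   0.205]
 [288.    176.      0.562  -0.15    0.204]]
orange [225 287  65  37 172] [0.3505 0.2065 0.0129] [0.5158 0.3153 0.0892]
orange [ 235  305   55   47 1296] [ 0.3474  0.2083 -0.0059] [0.4568 0.3424 0.033 ]
orange [214 377  91  16 883] [ 0.2025  0.3913 -0.0004] [0.4062 0.5095 0.0469]
(510, 760, 3) (480, 870, 3)
```

View pics/z_top.png

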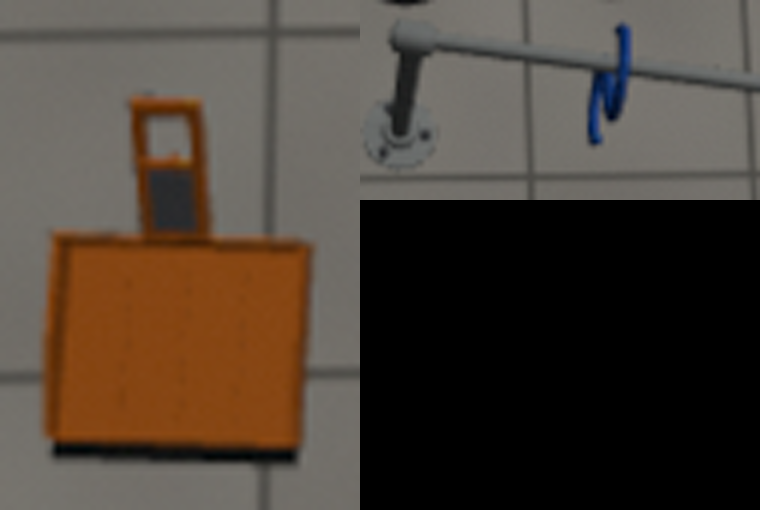

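View pics/z_side.png

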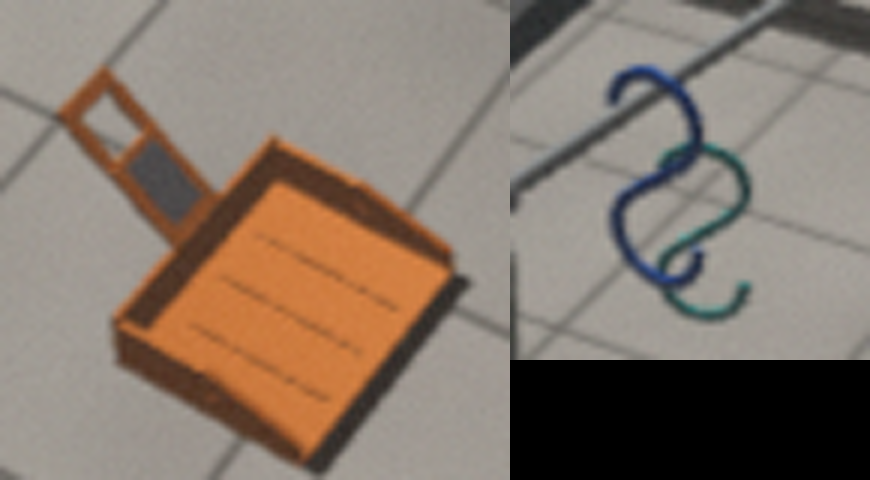

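```bash
cat >> h.py <<'E'
from scipy.spatial.transform import Rotation as R
def rows(s,p,yaw,tilt=0):
    "tool shift mm + rotvec to bring TCP to p, tool down with tool x at yaw"
    R0=R.from_rotvec(s["eef_rot"]); c,n=np.cos(yaw),np.sin(yaw)
    R1=R.from_matrix(np.array([[c,n,0],[n,-c,0],[0,0,-1.]]))
    return (R0.inv().apply(np.array(p)-s["tcp_pos"])*1000).round(1),(R0.inv()*R1).as_rotvec().round(3)
E
python3 - <<'E'
from h import *
from plant import env
np.set_printoptions(precision=4,suppress=True)
t=dict(np.load("top0.npz")); s=dict(np.load("side0.npz"))
# rail: grey bar depth points near z .31-.325 in top
P,u,v=cloud(t,np.ones((420,560),bool)); k=(P[:,2]>.306)&(P[:,2]<.326)&(P[:,0]>.45)&(P[:,0]<.7)&(P[:,1]>-.52)&(P[:,1]<.05)
k&=~((P[:,1]>-.18)&(P[:,1]<-.13)); Q=P[k]
vx,vy,x0,y0=cv2.fitLine(Q[:,:2].astype(np.float32),cv2.DIST_HUBER,0,.01,.01).ravel()
g=np.arctan2(-vx*np.sign(vy),abs(vy)); print("rail yaw",g,"pt",x0,y0,"y-range",Q[:,1].min(),Q[:,1].max(),"x at -.155",x0+vx/vy*(-.155-y0))
print("ends", onz(t,287,184,.318),onz(t,473,209,.318))
zt=lambda x,y:(160+x/6-.4,215+y/6-.4); zs=lambda x,y:(215+x/6-.4,275+y/6-.4)
o1,d1=ray(t,*zt(167.5,135)); o2,d2=ray(s,*zs(112.7,127.5))
A=np.c_[d1,-d2]; w=np.linalg.lstsq(A,o2-o1,rcond=None)[0]; print("hole",o1+d1*w[0],o2+d2*w[1],"top on z",onz(t,*zt(167.5,135),.0739),"side on z",onz(s,*zs(112.7,127.5),.0739))
a,b=onz(t,*zt(55,235),.035),onz(t,*zt(312,243),.035); print("backwall",a,b,"yaw",np.arctan2(-(a-b)[0],(a-b)[1]))
a,b=onz(t,*zt(52,443),.0),onz(t,*zt(300,447),.0); print("mouth",a,b,"yaw",np.arctan2(-(a-b)[0],(a-b)[1]))
a,b=onz(t,*zt(133,98),.089),onz(t,*zt(200,98),.089); print("handle end",a,b)
o=rng(hsv(t),(3,150,80),(16,255,255)); o[:231]=0;o[290:]=0;o[:,:167]=0;o[:,212:]=0
P,u,v=cloud(t,o); hd=P[(P[:,2]>.045)]; print("handle med",np.median(hd,0)); f=cv2.fitLine(hd[:,:2].astype(np.float32),cv2.DIST_HUBER,0,.01,.01).ravel(); print(f,len(hd))
fl=P[P[:,2]<.015]; print("floor med",np.median(fl,0),"minArea",cv2.minAreaRect(fl[:,:2].astype(np.float32)))
# all tall things behind rail
P,u,v=cloud(t,np.ones((420,560),bool)); k=(P[:,2]>.06)&(P[:,0]>.56)&(P[:,0]<.78)&(P[:,1]<-.03)&(P[:,1]>-.25)&(P[:,2]<.25); print("bottle",P[k].min(0),P[k].max(0))
hk=np.array([-.028*np.cos(g),-.028*np.sin(g)])
c=np.array([x0+vx/vy*(-.156-y0),-.156]); print("hook c",c,"grip",c+hk)
S=env.sense(); p=np.r_[c+hk,.45]; print(rows(S,p,g))
E
```

```text
rail yaw -0.14490779 pt 0.56668735 -0.26895735 y-range -0.4957698157253638 -0.01446615624076663 x at -.155 0.5833172
ends [ 0.602  -0.0247  0.318 ] [ 0.5332 -0.4889  0.318 ]
hole [0.5025 0.269  0.0712] [0.4996 0.2676 0.0706] top on z [0.5021 0.2685 0.0739] side on z [0.4978 0.2698 0.0739]
backwall [0.4561 0.3325 0.035 ] [0.4502 0.2008 0.035 ] yaw -0.04427997555350012
mouth [0.3511 0.339  0.    ] [0.3472 0.2104 0.    ] yaw -0.030629538877373762
handle end [0.519  0.2831 0.089 ] [0.5186 0.2498 0.089 ]
handle med [0.4969 0.2674 0.0728]
[0.9497 0.3131 0.5046 0.2709] 82
floor med [0.4008 0.2748 0.0049] minArea ((0.4355486333370209, 0.2692674696445465), (0.12678369879722595, 0.17249296605587006), 87.8343505859375)
bottle [ 0.5601 -0.2383  0.0605] [ 0.7799 -0.0302  0.2402]
hook c [ 0.5832 -0.156 ] grip [ 0.5555 -0.152 ]
(array([ 454.6, -321.4, -219. ]), array([-0.001,  0.   ,  0.539]))
```

```bash
python3 -m jog '[[0,0,-50,0,0,0],[0,0,-100,0,0,0],[0,0,-150,0,0,0],[20,-15,-200,0,0,0],[60,-40,-219,0,0,0.05]]' 0 && python3 -m jog '[[35,-25,0,0,0,0.1],[70,-50,0,0,0,0.2],[105,-75,0,0,0,0.3],[140,-100,0,0,0,0.4],[175,-125,0,0,0,0.48]]' && python3 - <<'E'
from h import *
from plant import env
S=env.sense(); print(rows(S,[.5555,-.152,.45],-.145),S["time"])
E
```

```text
time: 0.6
tcp_pos: [0.2942, -0.5691, 0.4515]
eef_rot: [3.093, 0.528, 0.0]
force: [1.2, 0.1, -0.2]
gripper_width: 0.0854
grip_force: 0.0
time: 1.1
tcp_pos: [0.4195, -0.389, 0.4478]
eef_rot: [-3.134, 0.22, 0.0]
force: [0.6, 0.0, 0.4]
gripper_width: 0.0852
grip_force: 0.0
(array([ 101.5, -253.7,   -2.2]), array([-0.   ,  0.   ,  0.005])) 1.1
```

```bash
python3 -m jog '[[18,-45,0,0,0,0],[36,-90,0,0,0,0],[54,-135,0,0,0,0],[72,-180,0,0,0,0],[90,-225,0,0,0,0]]' && python3 -m jog '[[6,-15,0,0,0,0],[11,-28,0,0,0,0],[11,-28,0,0,0,0],[11,-28,0,0,0,0],[11,-28,0,0,0,0]]' && python3 - <<'E'
from h import *
from plant import env,eyes
S=env.sense(); print(rows(S,[.5555,-.152,.45],-.145),S["time"])
c=eyes.capture("wrist"); np.savez("w1.npz",**c); cv2.imwrite("pics/w1.png",c["pixels"][:,:,::-1])
b=rng(hsv(c),(105,120,40),(125,255,255)); P,u,v=cloud(c,b)
k=(P[:,2]>.19)&(P[:,2]<.34)&(np.abs(P[:,0]-.58)<.06)&(np.abs(P[:,1]+.155)<.04); Q=P[k]; print(len(Q),Q.min(0),Q.max(0))
g=-.145; ax=np.array([np.cos(g),np.sin(g)]); 
for lo,hi in((.19,.21),(.21,.24),(.24,.27),(.27,.29),(.29,.31),(.31,.335)):
    q=Q[(Q[:,2]>lo)&(Q[:,2]<hi)]
    if len(q): print(lo,len(q),np.median(q,0).round(4),q.min(0).round(4),q.max(0).round(4))
f=cv2.fitLine(Q[:,:2].astype(np.float32),cv2.DIST_HUBER,0,.01,.01).ravel(); print(f,np.arctan2(f[1],f[0]))
E
```

```text
time: 1.6
tcp_pos: [0.5391, -0.1781, 0.4479]
eef_rot: [3.134, -0.214, -0.0]
force: [0.9, -0.7, 0.3]
gripper_width: 0.0855
grip_force: 0.0
time: 2.1
tcp_pos: [0.5527, -0.1555, 0.448]
eef_rot: [3.134, -0.218, -0.0]
force: [-0.7, -0.5, 0.3]
gripper_width: 0.0856
grip_force: 0.0
(array([ 2.3, -3.8, -2. ]), array([0.   , 0.   , 0.006])) 2.1
546 [ 0.55688764 -0.16363183  0.2237939 ] [ 0.61436875 -0.15130511  0.33023977]
0.21 8 [ 0.6117 -0.1606  0.2299] [ 0.6105 -0.1627  0.2238] [ 0.6126 -0.1582  0.2311]
0.29 35 [ 0.6124 -0.1604  0.3064] [ 0.6102 -0.1636  0.2956] [ 0.6144 -0.1574  0.31  ]
0.31 503 [ 0.587  -0.1573  0.3251] [ 0.5569 -0.1633  0.3101] [ 0.611  -0.1513  0.3302]
[ 0.99171335 -0.12847048  0.5885555  -0.15757261] -0.12882653
```

View pics/w1.png

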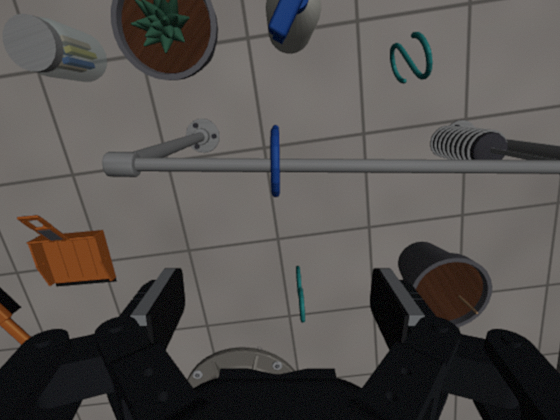

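The wrist view shows the blue hook at (276,160) on the bar, seen edge-on and lined up with the tool. There is free space on both sides for the fingers at (165,310) and (385,310).

```bash
python3 -m jog '[[2,-2,45,0,0,0],[4,-2.5,90,0,0,0],[4,-2.5,120,0,0,0],[4,-2.5,145,0,0,0],[4,-2.5,155,0,0,0]]' && python3 -m jog '[[0,0,5,0,0,0],[0,0,10,0,0,0],[0,0,12,0,0,0],[0,0,12,0,0,0],[0,0,12,0,0,0]]' && python3 - <<'E'
from h import *
from plant import env,eyes
S=env.sense(); print(rows(S,[.557,-.1535,.281],-.137),S["time"])
E
```

```text
time: 2.65
tcp_pos: [0.5563, -0.1527, 0.2907]
eef_rot: [-3.134, 0.216, 0.005]
force: [0.1, 0.2, 0.7]
gripper_width: 0.0856
grip_force: 0.0
time: 3.15
tcp_pos: [0.5579, -0.1518, 0.2816]
eef_rot: [3.134, -0.214, 0.001]
force: [-0.2, 0.2, -0.3]
gripper_width: 0.0854
grip_force: 0.0
(array([-0.6,  1.8,  0.6]), array([ 0.   , -0.001,  0.001])) 3.15
```

```bash
python3 -m jog '[[0,1.5,0,0,0,0],[0,1.5,0,0,0,0],[0,1.5,0,0,0,0],[0,1.5,0,0,0,0],[0,1.5,0,0,0,0]]' 1 80 && python3 -m jog '[[0,0,0,0,0,0],[0,0,0,0,0,0],[0,0,0,0,0,0],[0,0,0,0,0,0],[0,0,0,0,0,0]]'
```

```text
time: 3.65
tcp_pos: [0.5574, -0.1532, 0.281]
eef_rot: [-3.134, 0.214, 0.0]
force: [0.9, 0.4, -1.2]
gripper_width: 0.0121
grip_force: 0.0
time: 4.15
tcp_pos: [0.5574, -0.1532, 0.281]
eef_rot: [-3.134, 0.214, -0.0]
force: [-0.4, 0.5, 1.0]
gripper_width: 0.0064
grip_force: 78.0
```

```bash
python3 -m jog '[[0,0,-10,0,0,0],[-2,0,-19,0,0,0],[-6,0,-28,0,0,0],[-11,0,-36,0,0,0],[-13,0,-37,0,0,0]]' && python3 -m jog '[[-12,0,0,0,0,0],[-30,0,0,0,0,0],[-50,0,0,0,0,0],[-75,0,0,0,0,0],[-90,0,0,0,0,0]]' && python3 - <<'E'
from h import *
from plant import env,eyes
S=env.sense(); print(S["tcp_pos"],S["time"])
for n in ("side","top"):
    c=eyes.capture(n); b=rng(hsv(c),(105,120,40),(125,255,255)); P,u,v=cloud(c,b)
    k=(P[:,2]>.15)&(P[:,2]<.4)&(P[:,0]>.4)&(P[:,0]<.56)&(np.abs(P[:,1]+.155)<.06); Q=P[k]; print(n,len(Q),Q.min(0),Q.max(0)); 
    z=c["pixels"][90:230,220:390]; cv2.imwrite(f"pics/l_{n}.png",cv2.resize(z,None,fx=4,fy=4)[:,:,::-1])
    d=(Q-S["tcp_pos"]); print((d[np.argsort(d[:,2])][::max(1,len(d)//25)]*1000).round(0))
E
```

```text
time: 4.65
tcp_pos: [0.5444, -0.1516, 0.3195]
eef_rot: [3.134, -0.214, 0.003]
force: [0.4, 0.4, -0.9]
gripper_width: 0.0062
grip_force: 77.9
time: 5.15
tcp_pos: [0.4531, -0.1391, 0.3176]
eef_rot: [3.134, -0.214, -0.001]
force: [0.3, 0.6, -1.5]
gripper_width: 0.0062
grip_force: 77.9
[ 0.45311937 -0.13905591  0.31759966] 5.15
side 17 [ 0.44861637 -0.14958136  0.23032997] [ 0.50568384 -0.13318167  0.33639483]
[[ 20.  -1. -87.]
 [ 24.  -3. -86.]
 [ 29.  -5. -85.]
 [ 19.   1. -82.]
 [ 10.   4. -81.]
 [ 39.  -4. -80.]
 [ 13.   6. -80.]
 [ 28.   3. -80.]
 [ 34.  -0. -80.]
 [ -5.   0. -59.]
 [ 37.  -4. -34.]
 [ 37.   2. -31.]
 [ 36.  -1. -29.]
 [ 32.   0. -26.]
 [ 23.   3. -18.]
 [ 13.   4. -10.]
 [ 53. -11.  19.]]Traceback (most recent call last):
  File "<stdin>", line 6, in <module>
    return umr_minimum(a, axis, None, out, keepdims, initial, where)
ValueError: zero-size array to reduction operation minimum which has no identity
```

View pics/l_side.png

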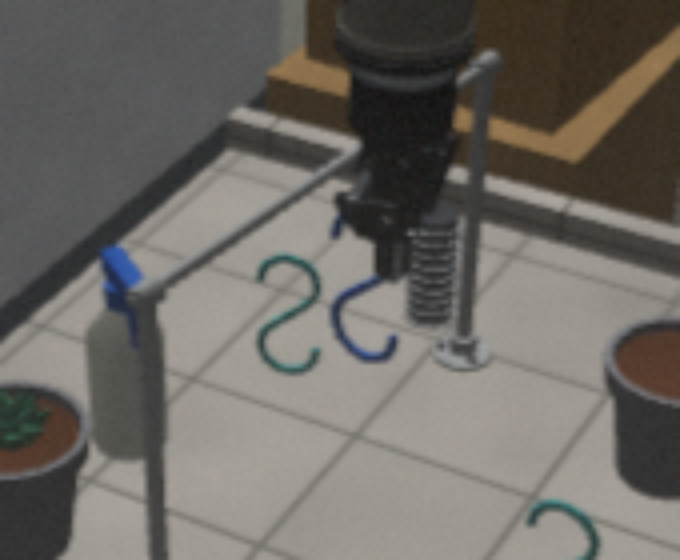

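The side view shows the hook held upright in the fingers, with the lower bend at (360,350) and its tip at (392,340) in the crop. It is clear of the bar. Next I carry it across to beyond the dustpan's handle.

```bash
python3 -m jog '[[-3,-20,0,0,0,0],[-8,-60,0,0,0,0],[-14,-100,0,0,0,-0.03],[-19,-140,0,0,0,-0.06],[-25,-180,0,0,0,-0.1]]' && python3 -m jog '[[-2,-45,0,0,0,0],[-4,-90,0,0,0,0],[-6,-135,0,0,0,0],[-8,-180,0,0,0,0],[-9,-210,0,0,0,0]]' && python3 - <<'E'
from h import *
from plant import env,eyes
S=env.sense(); print(S["tcp_pos"],S["q"].round(2),rows(S,[.575,.266,.25],-.04),S["time"])
E
```

```text
time: 5.75
tcp_pos: [0.4552, 0.0441, 0.318]
eef_rot: [-3.141, 0.055, -0.001]
force: [0.5, 0.2, -0.8]
gripper_width: 0.006
grip_force: 78.1
time: 6.25
tcp_pos: [0.4532, 0.2561, 0.318]
eef_rot: [-3.14, 0.053, 0.0]
force: [0.6, -1.0, -0.9]
gripper_width: 0.0061
grip_force: 78.0
[0.45322712 0.25611815 0.31800573] [-0.08  0.15 -0.61  1.81  0.09  1.21 -2.32] (array([121.4, -13.9,  68. ]), array([-0.001,  0.   ,  0.006])) 6.25
```

```bash
python3 -m jog '[[30,-4,0,0,0,0],[65,-8,10,0,0,0],[100,-12,30,0,0,0],[121,-14,60,0,0,0],[121,-14,100,0,0,0]]' && python3 -m jog '[[0,0,30,0,0,0],[0,0,55,0,0,0],[0,0,70,0,0,0],[0,0,75,0,0,0],[0,0,75,0,0,0]]' && python3 - <<'E'
from h import *
from plant import env,eyes
S=env.sense(); print(S["tcp_pos"],S["q"].round(2),S["time"])
for n in ("side","top"):
    c=eyes.capture(n); np.savez(n+"2.npz",**c)
    b=rng(hsv(c),(105,100,30),(125,255,255)); P,u,v=cloud(c,b)
    k=(P[:,2]>.02)&(P[:,2]<.3)&(P[:,0]>.5)&(P[:,0]<.7)&(np.abs(P[:,1]-.266)<.06); Q=P[k]; print(n,len(Q))
    d=(Q-S["tcp_pos"])*1000; print(np.c_[u[k],v[k],d][np.argsort(d[:,2])][::max(1,len(d)//25)].round(0).tolist())
    a=(200,300,225,340) if n=="side" else (140,260,170,310)
    z=c["pixels"][a[2]:a[3],a[0]:a[1]]; globals()[n]=cv2.resize(z,None,fx=3.3,fy=4 ,interpolation=cv2.INTER_CUBIC)[:460]
cv2.imwrite("pics/st.png",np.hstack([side,top[:side.shape[0]]])[:,:,::-1])
E
```

```text
time: 6.75
tcp_pos: [0.5784, 0.2625, 0.2169]
eef_rot: [-3.139, 0.06, -0.003]
force: [-0.1, 0.3, -2.5]
gripper_width: 0.0062
grip_force: 78.1
time: 7.25
tcp_pos: [0.5752, 0.2625, 0.143]
eef_rot: [-3.141, 0.057, 0.0]
force: [-0.6, -0.2, 0.9]
gripper_width: 0.0063
grip_force: 78.1
[0.57522517 0.26246632 0.14295171] [-0.14  0.5  -0.52  1.76  0.29  0.97 -2.38] 7.25
side 30
[[208.0, 285.0, 20.0, -1.0, -87.0], [206.0, 283.0, 30.0, -4.0, -87.0], [205.0, 282.0, 34.0, -5.0, -86.0], [209.0, 285.0, 16.0, -1.0, -85.0], [207.0, 285.0, 21.0, 2.0, -85.0], [204.0, 283.0, 34.0, 1.0, -85.0], [205.0, 283.0, 30.0, 0.0, -83.0], [206.0, 284.0, 25.0, 2.0, -83.0], [204.0, 282.0, 35.0, -1.0, -83.0], [207.0, 284.0, 22.0, 0.0, -83.0], [208.0, 284.0, 19.0, -0.0, -82.0], [202.0, 280.0, 43.0, -3.0, -81.0], [210.0, 286.0, 8.0, 5.0, -79.0], [202.0, 281.0, 40.0, 1.0, -79.0], [210.0, 285.0, 10.0, 2.0, -78.0], [203.0, 281.0, 36.0, 1.0, -78.0], [201.0, 278.0, 47.0, -4.0, -75.0], [211.0, 285.0, 3.0, 6.0, -71.0], [212.0, 285.0, -3.0, 8.0, -66.0], [214.0, 282.0, -5.0, -0.0, -59.0], [213.0, 282.0, -8.0, 6.0, -52.0], [199.0, 271.0, 42.0, 4.0, -35.0], [200.0, 271.0, 39.0, 3.0, -34.0], [200.0, 270.0, 41.0, 1.0, -33.0], [201.0, 270.0, 34.0, 3.0, -27.0], [202.0, 269.0, 32.0, 1.0, -24.0], [202.0, 270.0, 29.0, 5.0, -23.0], [203.0, 269.0, 27.0, 3.0, -20.0], [204.0, 269.0, 21.0, 5.0, -14.0], [205.0, 269.0, 18.0, 4.0, -13.0]]
top 0
[]
```

View pics/st.png

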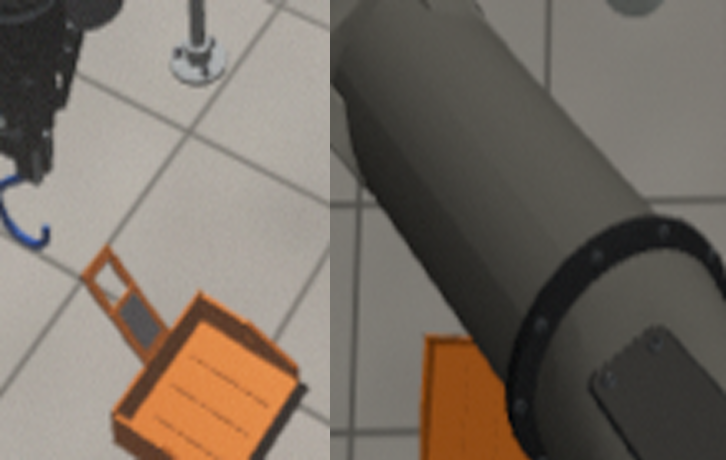

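The side crop shows the tip at about (45,235), held out beyond the handle's end, with the hole at about (110,280). The arm blocks the top view. I lower the hook, bring the tip in under the hole and look again.

```bash
python3 -m jog '[[0,0,20,0,0,0],[0,0,32,0,0,0],[-15,-1,32,0,0,0],[-35,-2,32,0,0,0],[-50,-2,32,0,0,0]]' && python3 -m jog '[[-8,-0.5,0,0,0,0],[-16,-0.5,0,0,0,0],[-22,-0.5,0,0,0,0],[-22,-0.5,0,0,0,0],[-22,-0.5,0,0,0,0]]' && python3 - <<'E'
from h import *
from plant import env,eyes
S=env.sense(); print(S["tcp_pos"],S["force"].round(1),S["time"])
c=eyes.capture("side"); np.savez("s3.npz",**c)
b=rng(hsv(c),(105,100,30),(125,255,255)); P,u,v=cloud(c,b)
k=(P[:,2]>.0)&(P[:,2]<.3)&(P[:,0]>.45)&(P[:,0]<.7)&(np.abs(P[:,1]-.266)<.06); print(np.c_[u[k],v[k],P[k]*1000][np.argsort(-P[k][:,0])].round(0).tolist())
cv2.imwrite("pics/u1.png",cv2.resize(c["pixels"][265:325,205:275],None,fx=9,fy=9,interpolation=cv2.INTER_CUBIC)[:,:,::-1])
E
```

```text
time: 7.85
tcp_pos: [0.5243, 0.2664, 0.1114]
eef_rot: [-3.141, 0.056, -0.0]
force: [0.0, 0.4, -1.4]
gripper_width: 0.0063
grip_force: 78.1
time: 8.35
tcp_pos: [0.5037, 0.2673, 0.1111]
eef_rot: [-3.141, 0.057, -0.001]
force: [0.1, 0.0, -1.8]
gripper_width: 0.0065
grip_force: 78.1
[0.50365582 0.26729615 0.1111049 ] [ 0.1  0.  -1.8] 8.35
[[219.0, 289.0, 548.0, 270.0, 74.0], [221.0, 297.0, 547.0, 267.0, 36.0], [220.0, 288.0, 544.0, 269.0, 79.0], [222.0, 298.0, 542.0, 268.0, 36.0], [222.0, 299.0, 542.0, 269.0, 32.0], [220.0, 289.0, 542.0, 272.0, 79.0], [221.0, 288.0, 542.0, 268.0, 79.0], [223.0, 300.0, 541.0, 267.0, 27.0], [223.0, 299.0, 540.0, 268.0, 33.0], [224.0, 300.0, 539.0, 265.0, 26.0], [222.0, 288.0, 536.0, 270.0, 85.0], [224.0, 301.0, 536.0, 269.0, 27.0], [225.0, 300.0, 535.0, 265.0, 29.0], [223.0, 287.0, 533.0, 269.0, 90.0], [225.0, 301.0, 533.0, 268.0, 28.0], [223.0, 288.0, 531.0, 271.0, 89.0], [224.0, 287.0, 530.0, 268.0, 91.0], [226.0, 301.0, 530.0, 267.0, 29.0], [226.0, 302.0, 529.0, 268.0, 26.0], [227.0, 302.0, 525.0, 268.0, 29.0], [228.0, 302.0, 525.0, 265.0, 25.0], [225.0, 287.0, 524.0, 270.0, 96.0], [227.0, 303.0, 524.0, 271.0, 28.0], [228.0, 303.0, 521.0, 270.0, 28.0], [229.0, 303.0, 519.0, 268.0, 28.0], [230.0, 303.0, 514.0, 269.0, 32.0], [230.0, 304.0, 512.0, 272.0, 32.0], [231.0, 303.0, 496.0, 285.0, 60.0]]
```

View pics/u1.png

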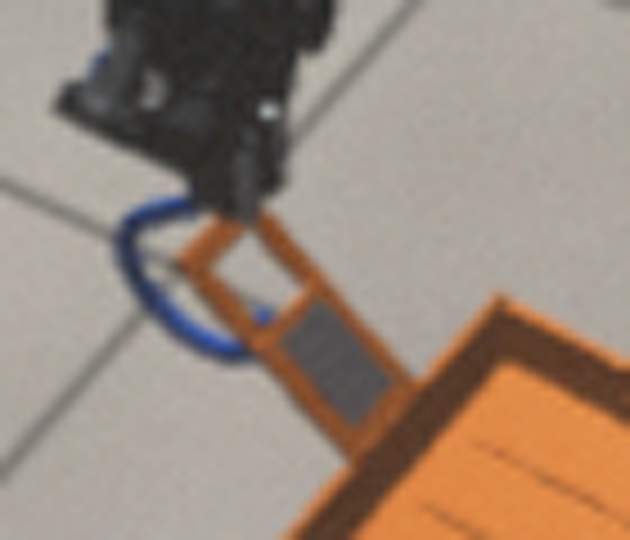

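The crop shows the blue tip seen through the hole at (263,316). The hole's corners are at (245,240), (310,285), (270,330) and (212,272).

```bash
python3 - <<'E'
from h import *
c=dict(np.load("s3.npz")); px=lambda x,y:(205+x/9-.45,265+y/9-.45)
for z in(.05,.055,.06): print("tip",z,onz(c,*px(263,316),z).round(4))
print("hole centre",onz(c,*px(259,282),.0739).round(4))
for p,z in(((245,240),.0823),((212,272),.0823),((310,285),.0655),((270,330),.0655)): print(onz(c,*px(*p),z+.0019).round(4))
P=dict(np.load("s3.npz"))["pixels"][296:304,228:240].astype(int); print(P[:,:,2]-P[:,:,0])
E
```

```text
tip 0.05 [0.5018 0.2651 0.05  ]
tip 0.055 [0.4992 0.2683 0.055 ]
tip 0.06 [0.4965 0.2715 0.06  ]
hole centre [0.4979 0.27   0.0739]
[0.5057 0.2651 0.0842]
[0.5072 0.2809 0.0842]
[0.4869 0.2586 0.0674]
[0.4875 0.2798 0.0674]
[[ -90  -74  -30  -15  -13  -13  -13  -15  -11  -20  -53 -103]
 [ -83  -90  -61  -27  -13  -12  -10  -13  -12  -28  -68  -90]
 [ -57  -82  -91  -59  -21    0   -2  -10  -22  -80 -104  -69]
 [ -30  -67  -88  -85  -43   27   48    0  -62  -85  -80  -30]
 [ -22  -37  -72  -88  -86    6   49  -30  -81  -78  -44   -8]
 [  17   -4  -37  -74  -88  -68  -63  -83  -81  -41  -10    0]
 [ 102   60   17  -24  -73  -99 -109  -97  -45   -9   -2   -2]
 [  75   93   92   52  -35  -91  -98  -82  -41   -7   -1   -3]]
```

The side camera puts the tip within 2 mm of the hole's centre, so I raise it through.

```bash
python3 -m jog '[[-0.5,-1,-5,0,0,0],[-0.5,-1,-11,0,0,0],[-0.5,-1,-17,0,0,0],[-0.5,-1,-23,0,0,0],[-0.5,-1,-28,0,0,0]]' && python3 - <<'E'
from h import *
from plant import env,eyes
S=env.sense(); print(S["tcp_pos"],S["force"].round(1),S["time"])
c=eyes.capture("side"); np.savez("s4.npz",**c)
a=c["pixels"][265:325,205:275]
c=eyes.capture("wrist"); cv2.imwrite("pics/u2.png",np.hstack([cv2.resize(a,(440,377),interpolation=cv2.INTER_CUBIC),cv2.resize(c["pixels"][60:345,140:420],(360,377))])[:,:,::-1])
E
```

```text
time: 8.9
tcp_pos: [0.5029, 0.2684, 0.1398]
eef_rot: [-3.141, 0.057, -0.001]
force: [0.2, -0.3, -1.2]
gripper_width: 0.0059
grip_force: 78.1
[0.50293044 0.26844321 0.13975382] [ 0.2 -0.3 -1.2] 8.9
```

View pics/u2.png

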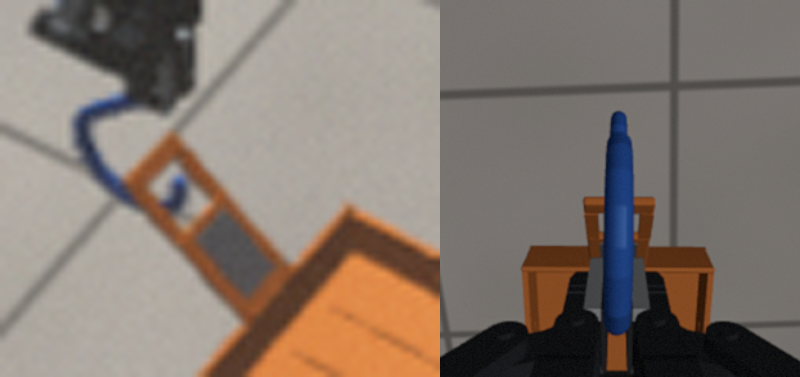

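The tip now stands up through the hole, at crop (178,185), and the pan has not moved. I keep lifting, following the handle's arc about the pan's mouth edge so the pan does not swing.

```bash
python3 -m jog '[[0,0,-5,0,0,0],[0,0,-10,0,0,0],[0,0,-15,0,0,0],[0,0,-19,0,0,0],[0,0,-23,0,0,0]]' && python3 -m jog '[[-1,0,-5,0,0,0],[-3,0,-10,0,0,0],[-6,0,-15,0,0,0],[-9,0,-20,0,0,0],[-12,0,-25,0,0,0]]' &&  python3 -m jog '[[-3,0,-5,0,0,0],[-6,0,-10,0,0,0],[-10,0,-14,0,0,0],[-14,0,-18,0,0,0],[-18,0,-22,0,0,0]]' && python3 -m jog '[[-5,0,-4,0,0,0],[-10,0,-8,0,0,0],[-15,0,-12,0,0,0],[-20,0,-15,0,0,0],[-25,0,-18,0,0,0]]' && python3 - <<'E'
from h import *
from plant import env,eyes
S=env.sense(); print(S["q"].round(2),S["time"])
c=eyes.capture("side"); np.savez("s5.npz",**c); o=rng(hsv(c),(3,150,60),(16,255,255)); o[377:]=0
P,u,v=cloud(c,o); print(len(P),P.min(0),P.max(0),P[np.argmax(P[:,2])])
E
```

```text
time: 9.5
tcp_pos: [0.5027, 0.2684, 0.1623]
eef_rot: [-3.141, 0.057, 0.0]
force: [-0.4, -0.1, -1.1]
gripper_width: 0.0058
grip_force: 78.1
time: 10.0
tcp_pos: [0.4904, 0.2689, 0.1874]
eef_rot: [-3.141, 0.057, -0.0]
force: [-0.9, 0.1, -1.8]
gripper_width: 0.0061
grip_force: 78.1
time: 10.5
tcp_pos: [0.4724, 0.2694, 0.2093]
eef_rot: [3.141, -0.057, -0.0]
force: [0.7, -0.7, -1.6]
gripper_width: 0.0062
grip_force: 78.1
time: 11.0
tcp_pos: [0.4474, 0.2704, 0.2273]
eef_rot: [-3.141, 0.057, -0.0]
force: [0.5, -0.3, -1.8]
gripper_width: 0.0061
grip_force: 78.1
[-0.13  0.23 -0.61  1.92  0.16  1.04 -2.42] 11.0
1426 [ 0.35347011  0.20654378 -0.00576504] [0.46997817 0.34126781 0.15506849] [0.46597477 0.27953517 0.15506849]
```

```bash
python3 -m jog '[[-5,0,-3,0,0,0],[-10,0,-6,0,0,0],[-15,0,-9,0,0,0],[-20,0,-11,0,0,0],[-25,0,-13,0,0,0]]' && python3 -m jog '[[-4,0,-3,0,0,0],[-8,0,-7,0,0,0],[-12,0,-11,0,0,0],[-15,0,-16,0,0,0],[-16,0,-22,0,0,0]]' &&  python3 -m jog '[[0,0,-7,0,0,0],[0,0,-15,0,0,0],[0,0,-24,0,0,0],[0,0,-34,0,0,0],[0,0,-45,0,0,0]]' && python3 -m jog '[[0,0,-10,0,0,0],[0,0,-18,0,0,0],[0,0,-24,0,0,0],[0,0,-27,0,0,0],[0,0,-28,0,0,0]]' && python3 - <<'E'
from h import *
from plant import env,eyes
S=env.sense(); print(S["q"].round(2),S["time"],S["force"])
c=eyes.capture("side"); np.savez("s5.npz",**c); o=rng(hsv(c),(3,150,60),(16,255,255)); o[377:]=0
P,u,v=cloud(c,o); print(len(P),P.min(0),P.max(0),P[np.argmax(P[:,2])])
cv2.imwrite("pics/u3.png",cv2.resize(c["pixels"][180:400,180:400],(560,560))[:,:,::-1])
E
```

```text
time: 11.55
tcp_pos: [0.4224, 0.2713, 0.2402]
eef_rot: [-3.141, 0.057, -0.0]
force: [0.4, -0.7, -0.6]
gripper_width: 0.0062
grip_force: 78.1
time: 12.05
tcp_pos: [0.4065, 0.2718, 0.2624]
eef_rot: [3.141, -0.057, -0.0]
force: [-0.3, -0.2, -3.0]
gripper_width: 0.0059
grip_force: 78.0
time: 12.55
tcp_pos: [0.4068, 0.2718, 0.3079]
eef_rot: [-3.141, 0.057, 0.0]
force: [-0.4, -1.2, -1.4]
gripper_width: 0.006
grip_force: 78.0
time: 13.05
tcp_pos: [0.4068, 0.2718, 0.3352]
eef_rot: [-3.141, 0.057, -0.0]
force: [-0.7, 0.9, -2.6]
gripper_width: 0.0058
grip_force: 78.0
[-0.11  0.07 -0.63  1.84  0.05  1.24 -2.37] 13.05 [-0.71072789  0.91810884 -2.59843426]
1141 [0.38479388 0.20541186 0.07545677] [0.45773316 0.33811856 0.26299227] [0.42898964 0.27767978 0.26299227]
```

View pics/u3.png

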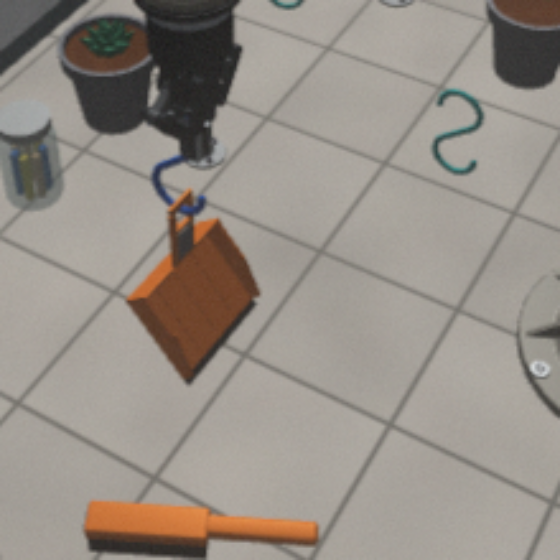

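The dustpan hangs freely from the hook, with its handle at crop (183,225) and its lowest point 75 mm above the ledge. I carry it back smoothly in front of the rail.

```bash
python3 -m jog '[[0,1,0,0,0,0],[1,4,0,0,0,0],[2,9,0,0,0,0],[4,16,0,0,0,0],[6,25,0,0,0,0]]' && python3 -m jog '[[2,10,0,0,0,0],[4,21,0,0,0,0],[6,33,0,0,0,0],[8,45,0,0,0,0],[10,57,0,0,0,0]]' && python3 -m jog '[[2,12,0,0,0,0],[4,24,0,0,0,0],[6,36,0,0,0,0],[8,48,0,0,0,0],[10,60,0,0,0,0]]' && python3 -m jog '[[2,12,0,0,0,0],[4,24,0,0,0,0],[6,36,0,0,0,0],[8,48,0,0,0,0],[10,60,0,0,0,0]]' && python3 -m jog '[[2,12,0,0,0,0],[4,24,0,0,0,0],[6,36,0,0,0,0],[8,48,0,0,0,0],[10,60,0,0,0,0]]' && python3 - <<'E'
from h import *
from plant import env,eyes
S=env.sense(); print(S["q"].round(2),S["time"],S["force"],rows(S,[.453,-.139,.335],-.137))
t=dict(np.load("top0.npz")); P,u,v=cloud(t,np.ones((420,560),bool)); k=(P[:,2]>.04)&(P[:,2]<.25)&(P[:,0]>.61)&(P[:,0]<.77)&(P[:,1]<-.06)&(P[:,1]>-.28)
q=P[k]
for lo in np.arange(.04,.24,.03):
    w=q[(q[:,2]>lo)&(q[:,2]<lo+.03)]; print(round(lo,2),len(w),np.percentile(w[:,:2],[2,98],axis=0).round(3).tolist() if len(w) else "")
E
```

```text
time: 13.6
tcp_pos: [0.412, 0.246, 0.3349]
eef_rot: [-3.141, 0.057, 0.0]
force: [0.7, 0.5, -1.9]
gripper_width: 0.0063
grip_force: 78.0
time: 14.1
tcp_pos: [0.42, 0.1881, 0.335]
eef_rot: [-3.141, 0.057, -0.0]
force: [0.0, -0.2, -2.3]
gripper_width: 0.0063
grip_force: 78.0
time: 14.6
tcp_pos: [0.4278, 0.128, 0.335]
eef_rot: [-3.141, 0.057, 0.0]
force: [0.4, 0.0, -2.4]
gripper_width: 0.0057
grip_force: 78.0
time: 15.1
tcp_pos: [0.4356, 0.0676, 0.335]
eef_rot: [-3.141, 0.057, 0.0]
force: [-0.1, -0.0, -2.4]
gripper_width: 0.006
grip_force: 78.0
time: 15.6
tcp_pos: [0.4434, 0.0073, 0.335]
eef_rot: [-3.141, 0.057, -0.0]
force: [-0.2, 0.1, -2.6]
gripper_width: 0.006
grip_force: 78.0
[ 0.19 -0.03 -0.34  1.94 -0.01  1.23 -1.75] 15.6 [-0.21130276  0.09109026 -2.55475622] (array([ 14.9, 145.9,  -0. ]), array([-0.   , -0.   ,  0.101]))
0.04 59 [[0.713, -0.227], [0.755, -0.168]]
0.07 76 [[0.713, -0.227], [0.753, -0.168]]
0.1 394 [[0.697, -0.234], [0.769, -0.061]]
0.13 155 [[0.712, -0.23], [0.767, -0.061]]
0.16 30 [[0.705, -0.218], [0.76, -0.171]]
0.19 197 [[0.706, -0.22], [0.766, -0.171]]
0.22 0
```

```bash
python3 -m jog '[[1,12,0,0,0,0.01],[3,24,0,0,0,0.02],[4,36,0,0,0,0.03],[6,48,0,0,0,0.04],[7,60,0,0,0,0.05]]' && python3 -m jog '[[1,12,0,0,0,0.01],[3,24,0,0,0,0.02],[4,35,0,0,0,0.03],[5,45,0,0,0,0.04],[6,54,0,0,0,0.05]]' && python3 -m jog '[[0,8,0,0,0,0],[0,15,0,0,0,0],[0,21,0,0,0,0],[0,26,0,0,0,0],[0,28,0,0,0,0]]' && python3 - <<'E'
from h import *
from plant import env,eyes
S=env.sense(); g=-.137; ax=np.array([np.cos(g),np.sin(g),0])
print(S["time"],rows(S,np.array([.5574,-.1532,.281])-.012*ax+[0,0,.038],g),S["tcp_pos"])
c=eyes.capture("side"); b=rng(hsv(c),(105,100,30),(125,255,255)); P,u,v=cloud(c,b)
k=(P[:,2]>.15)&(P[:,2]<.4)&(P[:,0]>.4)&(P[:,0]<.56)&(np.abs(P[:,1]+.155)<.06); d=(P[k]-S["tcp_pos"])*1000; print(d[np.argsort(d[:,2])].round(0).tolist())
o=rng(hsv(c),(3,150,60),(16,255,255)); P,u,v=cloud(c,o); P=P[(P[:,1]<0)&(P[:,1]>-.3)&(P[:,0]>.35)&(P[:,2]>.02)];print(len(P),P.min(0),P.max(0))
E
```

```text
time: 16.1
tcp_pos: [0.4482, -0.0529, 0.3349]
eef_rot: [-3.139, 0.137, 0.0]
force: [0.3, 0.2, -2.5]
gripper_width: 0.0062
grip_force: 78.0
time: 16.6
tcp_pos: [0.4494, -0.1071, 0.3349]
eef_rot: [-3.134, 0.215, 0.0]
force: [-0.0, 0.4, -2.0]
gripper_width: 0.0062
grip_force: 78.0
time: 17.1
tcp_pos: [0.4455, -0.1344, 0.335]
eef_rot: [3.134, -0.214, 0.0]
force: [-0.7, -0.2, -2.8]
gripper_width: 0.0059
grip_force: 78.0
17.1 (array([101.4,   3.4,  16. ]), array([ 0., -0.,  0.])) [ 0.44552117 -0.13438193  0.33496398]
[[15.0, -1.0, -85.0], [17.0, 2.0, -84.0], [18.0, -1.0, -83.0], [33.0, -2.0, -81.0], [15.0, -0.0, -81.0], [9.0, 3.0, -81.0], [7.0, 2.0, -81.0], [41.0, -3.0, -81.0], [7.0, 2.0, -77.0], [35.0, 1.0, -76.0], [39.0, -0.0, -75.0], [1.0, 7.0, -72.0], [44.0, -2.0, -70.0], [47.0, -7.0, -70.0], [49.0, -4.0, -65.0], [-4.0, 4.0, -64.0], [-6.0, 2.0, -61.0], [48.0, -2.0, -56.0], [46.0, 1.0, -50.0], [44.0, -1.0, -47.0], [44.0, -1.0, -43.0], [45.0, -2.0, -40.0], [40.0, 2.0, -37.0], [41.0, -6.0, -34.0], [37.0, -0.0, -33.0], [31.0, -2.0, -28.0], [34.0, 1.0, -28.0], [31.0, -1.0, -25.0], [27.0, -0.0, -23.0], [23.0, 2.0, -20.0], [25.0, -2.0, -20.0], [20.0, 1.0, -16.0], [19.0, -3.0, -14.0], [16.0, 3.0, -14.0], [12.0, 4.0, -8.0], [8.0, 7.0, -5.0], [52.0, -5.0, 16.0], [50.0, -1.0, 23.0], [50.0, -2.0, 26.0], [47.0, -2.0, 27.0], [48.0, -3.0, 29.0]]
424 [ 0.42299433 -0.20433912  0.07635811] [ 0.50148382 -0.07214079  0.26464165]
```

```bash
python3 -m jog '[[2,0,1,0,0,0],[6,0,2,0,0,0],[12,0,4,0,0,0],[20,1,6,0,0,0],[29,1,8,0,0,0]]' && python3 -m jog '[[9,0,1,0,0,0],[18,0,2,0,0,0],[27,1,2,0,0,0],[36,1,2,0,0,0],[44,1,2,0,0,0]]' && python3 -m jog '[[8,0,0,0,0,0],[15,0,0,0,0,0],[21,1,0,0,0,0],[25,1,1,0,0,0],[28,1,3,0,0,0]]' && python3 - <<'E'
from h import *
from plant import env,eyes
S=env.sense(); print(S["time"],rows(S,np.array([.5574,-.1532,.281]),-.137))
E
```

```text
time: 17.65
tcp_pos: [0.475, -0.139, 0.3267]
eef_rot: [-3.134, 0.214, 0.0]
force: [-0.4, -0.2, -2.5]
gripper_width: 0.0061
grip_force: 78.0
time: 18.15
tcp_pos: [0.5185, -0.1459, 0.3249]
eef_rot: [-3.134, 0.214, -0.0]
force: [0.0, -1.0, -2.5]
gripper_width: 0.0063
grip_force: 78.0
time: 18.65
tcp_pos: [0.5456, -0.1507, 0.3219]
eef_rot: [-3.134, 0.214, -0.0]
force: [0.4, 0.0, -2.1]
gripper_width: 0.006
grip_force: 78.0
18.65 (array([12. ,  0.9, 40.9]), array([-0.   , -0.   ,  0.001]))
```

```bash
python3 -m jog '[[1,0,4,0,0,0],[3,0,8,0,0,0],[6,0,13,0,0,0],[8,0,17,0,0,0],[10,1,22,0,0,0]]' && python3 -m jog '[[1,0,4,0,0,0],[2,0,8,0,0,0],[2,0,11,0,0,0],[2,0,14,0,0,0],[2,0,16,0,0,0]]' && python3 - <<'E'
from h import *
from plant import env,eyes
S=env.sense(); print(S["time"],rows(S,np.array([.5574,-.1532,.281]),-.137))
c=eyes.capture("side"); o=rng(hsv(c),(3,150,60),(16,255,255)); P,u,v=cloud(c,o); P=P[(P[:,1]<0)&(P[:,1]>-.3)&(P[:,0]>.35)&(P[:,2]>.0)];print(len(P),P.min(0),P.max(0))
b=rng(hsv(c),(105,100,30),(125,255,255)); P,u,v=cloud(c,b)
k=(P[:,2]>.15)&(P[:,2]<.4)&(P[:,0]>.5)&(P[:,0]<.64)&(np.abs(P[:,1]+.155)<.03); d=(P[k]-S["tcp_pos"])*1000; print(d[np.argsort(d[:,2])][-12:].round(0).tolist())
E
```

```text
time: 19.15
tcp_pos: [0.5552, -0.1529, 0.2996]
eef_rot: [-3.134, 0.214, -0.0]
force: [1.0, 0.2, -2.4]
gripper_width: 0.006
grip_force: 78.0
time: 19.65
tcp_pos: [0.557, -0.1532, 0.2837]
eef_rot: [-3.134, 0.214, 0.0]
force: [-0.7, 0.2, -2.7]
gripper_width: 0.0061
grip_force: 78.0
19.65 (array([ 0.4, -0.1,  2.7]), array([-0.   ,  0.   ,  0.001]))
477 [ 0.53064372 -0.22153294  0.02264576] [ 0.60868181 -0.08773604  0.2095569 ]
[[37.0, -2.0, -34.0], [32.0, 0.0, -28.0], [28.0, 1.0, -26.0], [34.0, 4.0, -26.0], [30.0, -1.0, -24.0], [21.0, 0.0, -20.0], [22.0, -2.0, -18.0], [22.0, 5.0, -18.0], [15.0, 4.0, -12.0], [12.0, 3.0, -8.0], [50.0, -5.0, 21.0], [50.0, -5.0, 24.0]]
```

```bash
python3 -m jog '[[0.3,0,1,0,0,0],[0.3,0,1.5,0,0,0],[0.3,0,2,0,0,0],[0.3,0,2.5,0,0,0],[0.3,0,2.7,0,0,0]]' && python3 -m jog '[[0,0,0,0,0,0],[0,0,0,0,0,0],[0,0,0.3,0,0,0],[0,0,0.3,0,0,0],[0,0,0.3,0,0,0]]' && python3 -m jog '[[0,0,0,0,0,0],[0,0,0,0,0,0],[0,0,0,0,0,0],[0,0,0,0,0,0],[0,0,0,0,0,0]]'; python3 -c "
from plant import env
print(env.sense()['force'])"
```

```text
time: 20.2
tcp_pos: [0.5573, -0.1533, 0.2813]
eef_rot: [-3.134, 0.214, -0.0]
force: [0.0, -0.8, -2.6]
gripper_width: 0.006
grip_force: 78.0
time: 20.7
tcp_pos: [0.5574, -0.1533, 0.2811]
eef_rot: [-3.134, 0.214, -0.0]
force: [-0.2, 0.1, -0.5]
gripper_width: 0.0063
grip_force: 78.1
time: 21.2
tcp_pos: [0.5574, -0.1533, 0.281]
eef_rot: [-3.134, 0.214, -0.0]
force: [-0.9, -0.4, 0.4]
gripper_width: 0.0063
grip_force: 78.1
[-0.85818257 -0.3711579   0.38561074]
```

```bash
python3 -m jog '[[0,0,0,0,0,0],[0,0,0,0,0,0],[0,0,0,0,0,0],[0,0,0,0,0,0],[0,0,0,0,0,0]]' 1 20 && python3 -m jog '[[0,0,0,0,0,0],[0,0,0,0,0,0],[0,0,0,0,0,0],[0,0,0,0,0,0],[0,0,0,0,0,0]]' 0.85 && python3 -m jog '[[0,0,0,0,0,0],[0,0,0,0,0,0],[0,0,0,0,0,0],[0,0,0,0,0,0],[0,0,0,0,0,0]]' 0.4 && python3 -m jog '[[0,0,0,0,0,0],[0,0,0,0,0,0],[0,0,0,0,0,0],[0,0,0,0,0,0],[0,0,0,0,0,0]]' && python3 -m jog '[[0,0,-4,0,0,0],[0,0,-9,0,0,0],[0,0,-15,0,0,0],[0,0,-22,0,0,0],[0,0,-30,0,0,0]]'
```

```text
time: 21.7
tcp_pos: [0.5574, -0.1533, 0.281]
eef_rot: [-3.134, 0.214, -0.0]
force: [-0.3, -0.8, -0.1]
gripper_width: 0.0062
grip_force: 78.1
time: 22.2
tcp_pos: [0.5573, -0.1533, 0.281]
eef_rot: [-3.134, 0.214, -0.0]
force: [0.3, 0.0, 1.3]
gripper_width: 0.013
grip_force: 0.0
time: 22.7
tcp_pos: [0.5574, -0.1533, 0.2809]
eef_rot: [-3.134, 0.214, -0.0]
force: [0.4, 0.2, 0.7]
gripper_width: 0.0514
grip_force: 0.0
time: 23.2
tcp_pos: [0.5573, -0.1533, 0.2809]
eef_rot: [-3.134, 0.214, 0.0]
force: [-0.9, -1.1, -0.8]
gripper_width: 0.0513
grip_force: 0.0
time: 23.7
tcp_pos: [0.5574, -0.1533, 0.3117]
eef_rot: [-3.134, 0.214, -0.0]
force: [-1.3, -0.1, 0.3]
gripper_width: 0.0514
grip_force: 0.0
```

```bash
python3 -m jog '[[0,0,-20,0,0,0],[0,0,-40,0,0,0],[0,0,-60,0,0,0],[-20,0,-80,0,0,0],[-40,0,-90,0,0,0]]' && python3 -m jog '[[-20,0,-20,0,0,0],[-40,0,-30,0,0,0],[-60,0,-30,0,0,0],[-60,0,-30,0,0,0],[-60,0,-30,0,0,0]]'; cat > chk.py <<'E'
from h import *
from plant import env,eyes
S=env.sense(); print(S["time"],S["tcp_pos"],S["force"])
for n in("side","top"):
    c=eyes.capture(n); H=hsv(c)
    for nm,m in(("pan",rng(H,(3,150,60),(16,255,255))),("hook",rng(H,(105,100,30),(125,255,255)))):
        P,u,v=cloud(c,m); P=P[(P[:,1]<-.02)&(P[:,1]>-.3)&(P[:,0]>.45)&(P[:,0]<.66)&(P[:,2]>.008)]
        if len(P): print(n,nm,len(P),P.min(0).round(4),P.max(0).round(4),P.mean(0).round(4))
E
python3 chk.py
```

```text
time: 24.2
tcp_pos: [0.5177, -0.1477, 0.403]
eef_rot: [3.134, -0.214, 0.003]
force: [0.7, -0.0, 0.4]
gripper_width: 0.0512
grip_force: 0.0
time: 24.7
tcp_pos: [0.4583, -0.1397, 0.4317]
eef_rot: [3.134, -0.214, 0.002]
force: [0.0, -0.6, 0.2]
gripper_width: 0.0511
grip_force: 0.0
24.7 [ 0.45826069 -0.13972508  0.43167174] [ 0.01563526 -0.55967118  0.16695624]
side pan 406 [ 0.5411 -0.2216  0.0219] [ 0.617  -0.0915  0.2075] [ 0.5787 -0.163   0.0772]
side hook 62 [ 0.553  -0.171   0.1957] [ 0.6083 -0.144   0.3283] [ 0.5781 -0.1532  0.2756]
top pan 555 [ 0.4751 -0.1796  0.0259] [ 0.6175 -0.09    0.5278] [ 0.5826 -0.1294  0.0839]
top hook 83 [ 0.4724 -0.1776  0.0728] [ 0.6089 -0.0832  0.7472] [ 0.5784 -0.1547  0.2539]
```

```bash
H='done'; 
python3 -m jog '[[0,0,0,0,0,0],[0,0,0,0,0,0],[0,0,0,0,0,0],[0,0,0,0,0,0],[0,0,0,0,0,0]]' >/dev/null; python3 chk.py|grep side
for i in 1 2 3 4 5 6 7 8 9 10 11 12 13 14 15 16; do python3 -m jog '[[0,0,0,0,0,0],[0,0,0,0,0,0],[0,0,0,0,0,0],[0,0,0,0,0,0],[0,0,0,0,0,0]]' >/dev/null; done
for i in 1 2 3; do python3 chk.py|grep side;python3 -m jog '[[0,0,0,0,0,0],[0,0,0,0,0,0],[0,0,0,0,0,0],[0,0,0,0,0,0],[0,0,0,0,0,0]]' |head -1; done
```

```text
side pan 367 [ 0.5435 -0.2179  0.0269] [ 0.6159 -0.0892  0.2088] [ 0.58   -0.1604  0.0799]
side hook 64 [ 0.552  -0.1687  0.1934] [ 0.6077 -0.1447  0.3266] [ 0.5778 -0.1531  0.2781]
side pan 396 [ 0.5409 -0.2207  0.0189] [ 0.6144 -0.087   0.2084] [ 0.5794 -0.1613  0.0769]
side hook 64 [ 0.5527 -0.1715  0.1917] [ 0.6079 -0.1468  0.3258] [ 0.5773 -0.1535  0.2781]
time: 34.0
side pan 403 [ 0.5397 -0.2206  0.0235] [ 0.6164 -0.089   0.2078] [ 0.5786 -0.1603  0.0753]
side hook 64 [ 0.552  -0.1672  0.1956] [ 0.6072 -0.1434  0.327 ] [ 0.5793 -0.1541  0.277 ]
time: 34.6
side pan 418 [ 0.5415 -0.2233  0.0208] [ 0.618  -0.0858  0.2088] [ 0.5794 -0.1616  0.0781]
side hook 65 [ 0.5506 -0.1673  0.1963] [ 0.6101 -0.1411  0.3286] [ 0.5777 -0.1531  0.278 ]
time: 35.2
```

Hook and dustpan hang still, about 20 mm above the ledge, with the gripper well clear. I hand the job in.

```bash
python3 -c "
from plant import ticket
print(ticket.job_done())"
```

```text
the job is handed in; nothing more can be done
None
```

The orange dustpan hangs still on the rail from the blue S-hook, about 20 mm above the ledge; the gripper never gripped it, and I handed the job in at about 35 s of the 72 s allowed, without a final picture of the other items.

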